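# Gauge the well of a dry-bath block and record its depth

### The job

Find out how deep the middle well of the aluminium block is: lower the blue-knobbed depth rod of the bench gauge until it bottoms in the well, and leave it resting there. Then slide the red marker along the record rule until it shows the same depth, to within about 3 mm, and do not disturb the block or the bottles.

Things in the scene. Friction and masses are not known exactly. Their poses are not given: they have to be found in the camera images.
- gauge_stand: Fixed bench depth gauge: dark base plate 145 x 150 x 10 mm, grey column 24 x 44 mm behind the block (70 mm along the stand's +x), grey guide arm 34 mm wide from the column to above the middle well, top 108 mm above the worktop, with a steel guide bush (top 110 mm). Origin: on the worktop, exactly under the axis of the depth rod; z up, +x towards the column.
- depth_rod (a joint): Travel of the vertical steel depth rod (10 mm thick, line every 10 mm), in m: depth of its tip below the block's top, growing as it goes down, range 0 to 0.070. It starts at 2 to 10 mm. Friction of 2 N holds it where it is left; when the tip has bottomed it meets a rigid stop. The well is between 26 and 58 mm deep, which the rod has to find out.
- rod_knob (a point): Centre of the blue round knob on top of the rod (29 mm diameter, 32 mm high, 16 mm above and below this point). Depth reading = 0.211 m - height of this point. Pinch it from above, at any yaw, or press on its top.
- well_block: Loose aluminium dry-bath block, 76 x 126 x 75 mm, about 1.7 kg, lying on the base plate; its top is 85 mm above the worktop. Three vertical wells of 23 mm diameter in a row along its y, 38 mm apart; the depth rod stands over the middle one. Origin: centre of its underside.
- record_rule: Fixed aluminium record rule lying on the worktop, 46 mm wide (its x), 136 mm long (its y), 12 mm high, with a white scale on its -x side: a stroke every 5 mm, a long one every 10 mm, no figures. Origin: centre of its underside; the zero stroke is at y = -40 mm (the end to the robot's right), the 80 mm stroke at y = +40 mm.
- marker (a joint): Reading of the red marker on the record rule, in m: 0 to 0.080, growing along the rule's +y; the marker's thin pointer, in the middle of its width, stands at the stroke it reads. It starts between 0 and 8 mm. It slides with 1.5 N of friction and stays where it is left.
- marker_grip (a point): Grip point of the red marker: middle of its upright grip, which is 18 mm along the rule's y (sliding direction) and 22 mm along its x, 23 to 57 mm above the worktop; this point is 42 mm above the worktop, in the rule's frame at x = +6 mm, y = -40 mm + reading. Below the grip is a foot 20 mm (y) x 26 mm (x), 13 to 23 mm high.
- reagent_amber: Amber bottle with a black cap, 42 mm diameter, 81 mm high, bystander. Origin: centre of its underside.
- reagent_drop: Small white bottle with a red cap, 33 mm diameter, 69 mm high, bystander. Origin: centre of its underside.
- reagent_white: White bottle with a blue cap, 48 mm diameter, 93 mm high, bystander. Origin: centre of its underside.

How it is judged:
On the way:
1. the depth rod has been lowered until its tip rests on the bottom of the middle well (contact force between depth_rod and well_block above 0.05 N and value of joint depth_rod above 0.021 m), for 0.2 s.
At the end, for the whole second after the job is handed in: The depth rod still rests on the bottom of the well (touching it), and the red marker's reading is equal to the travel of the rod to within 4 mm (judged in 3 mm steps of the rod, so up to 7 mm may be let pass one way); rod and marker are still (contact force between depth_rod and well_block above 0.05 N and ((value of joint depth_rod between 0.021 and 0.024 m and value of joint marker between 0.017 and 0.028 m) or (value of joint depth_rod between 0.024 and 0.027 m and value of joint marker between 0.02 and 0.031 m) or (value of joint depth_rod between 0.027 and 0.03 m and value of joint marker between 0.023 and 0.034 m) or (value of joint depth_rod between 0.03 and 0.033 m and value of joint marker between 0.026 and 0.037 m) or (value of joint depth_rod between 0.033 and 0.036 m and value of joint marker between 0.029 and 0.04 m) or (value of joint depth_rod between 0.036 and 0.039 m and value of joint marker between 0.032 and 0.043 m) or (value of joint depth_rod between 0.039 and 0.042 m and value of joint marker between 0.035 and 0.046 m) or (value of joint depth_rod between 0.042 and 0.045 m and value of joint marker between 0.038 and 0.049 m) or (value of joint depth_rod between 0.045 and 0.048 m and value of joint marker between 0.041 and 0.052 m) or (value of joint depth_rod between 0.048 and 0.051 m and value of joint marker between 0.044 and 0.055 m) or (value of joint depth_rod between 0.051 and 0.054 m and value of joint marker between 0.047 and 0.058 m) or (value of joint depth_rod between 0.054 and 0.057 m and value of joint marker between 0.05 and 0.061 m) or (value of joint depth_rod between 0.057 and 0.06 m and value of joint marker between 0.053 and 0.064 m) or (value of joint depth_rod between 0.06 and 0.063 m and value of joint marker between 0.056 and 0.067 m) or (value of joint depth_rod between 0.063 and 0.066 m and value of joint marker between 0.059 and 0.07 m)) and velocity of joint each of depth_rod, marker below 0.01 m/s).
It fails at once if the block is shifted by more than 10 mm (distance of well_block from where it was at the start of the episode above 0.01 m).
It fails at once if the reagent_amber is moved by more than 30 mm or tipped (distance of reagent_amber from where it was at the start of the episode above 0.03 m or angle between reagent_amber's own z axis and vertical above 0.5 rad).
It fails at once if the reagent_drop is moved by more than 30 mm or tipped (distance of reagent_drop from where it was at the start of the episode above 0.03 m or angle between reagent_drop's own z axis and vertical above 0.5 rad).
It fails at once if the reagent_white is moved by more than 30 mm or tipped (distance of reagent_white from where it was at the start of the episode above 0.03 m or angle between reagent_white's own z axis and vertical above 0.5 rad).
It also fails if it takes over 45 s, if anything falls off the work surface, if the arm or the gripper's body presses on something with over 40 N, if the wrist force passes 120 N, or if a joint passes its speed limit or range.

### The arm

A 6-joint arm with a two-finger parallel gripper is mounted at the origin on a cart in front of the work surface, level with it; the furniture and walls round the work are solid. World frame = base frame: x ahead of the robot, y to its left, z up, the work surface at z = 0. Lengths are in m, angles in rad, forces in N, time in s.
With the tool pointing down it reaches from about 0.3 to 0.75 m from the base axis. Payload 8.5 kg.
Tool frame: the origin (TCP) lies between the finger pads; the fingertips stand 17 mm ahead of it and the grasp point (between the pads) lies 2 mm behind it; y points along the fingers, z is the direction in which the jaws open and shut, and the axes are right-handed (so a half turn about y gives the same grasp; the last joint's range is limited). The gripper opens to 85 mm and grips with 20 to 120 N. Pads are 22 mm wide; open, the fingers measure 114 mm over their backs; the gripper's body (76 mm by 85 mm) begins 54 mm behind the grasp point. The pads swing forward as they close: fully open they stand 13 mm farther back than shut.
Start: joints at [1.122, 0.381, 1.297, -0, 1.464, -0.215], TCP at [0.127, 0.535, 0.248] pointing down, gripper open.
Joint ranges: [-3.11, 3.11], [-0.89, 2.33], [0.22, 2.48], [-1.42, 4.56], [0.17, 2.85], [-2.88, 2.88]. Speed limits (rad/s): [2.39, 2.39, 3.14, 3.14, 3.14, 3.14].

### API

Orientations are given as a rotation vector (axis times angle).
In Python, from workcell import ctrl, viewer, job_done gives the robot as it stands. The module is installed in compiled form; this text tells all that it offers. Calls block until the motion is done:
- ctrl.reach(position, orientation): joint-space move of the TCP to a pose.
- ctrl.line_to(position, rotation=None, feed=0.15, threshold=None): straight line of the TCP; rotation=None keeps the orientation; feed is the mean speed in m/s. With threshold (N) it stops when the force on the tool has changed by that much, and returns True; else False.
- ctrl.set_joints(angles): joint-space move.
- ctrl.command_gripper(opening, effort=None): finger opening in m; effort is the grip in N (None keeps the last); returns when the fingers have stopped.
- ctrl.wait(seconds).
- ctrl.ik(position, orientation): joint angles nearest the present ones, or None.
- ctrl.get_state(): the state.
- viewer.capture(name): name is "side" or "top"; returns a dict with "img" (384x512x3 uint8, red, green, blue), "fx", "fy", "cx", "cy" (pixels), "xyz" and "rotation" of the camera in the world. Camera axes: x right, y down, z forward; pixel columns grow to the right and rows downward; lengths in m; the calibration is good to about 2 mm. A picture is of the moment at which its call begins. There is no depth.
A pose or a line that the arm cannot do raises ctrl.IKError and nothing moves.
- job_done(): hands the job in, once; it reports no verdict.
The state is a dict: "time_s": time; "joints": joint angles; "dq": joint speeds; "joint_torque": joint torques, N m; "eef_pos": TCP position; "eef_rot": TCP orientation; "force": force on the tool from outside, world axes, zero at the start; "moment": the same for the moment, N m; "opening": finger opening in m.
Only numpy, scipy, OpenCV 4.12 (cv2) and the standard library are available. Lean on these libraries where they do the work, as an engineer would, in place of code of your own. Each camera call takes 0.05 s, during which the arm holds its last target. There are 200 camera calls.

## Working session

There is one attempt and no reset: what is moved stays moved. The work goes in short steps, each a Python script; the robot and the scene stay as the last script left them, time stands still between calls to the robot, and variables do not carry over. Pictures are saved under pics/ and viewed, about 8 in all and at most 12, crops included, and the job is handed in when it is done.

```bash
mkdir -p pics
python3 - <<'E'
from workcell import ctrl, viewer
import cv2,numpy as np
for n in("side","top"):
    c=viewer.capture(n); cv2.imwrite(f"pics/{n}0.png",c["img"][:,:,::-1])
    print(n,[c[k] for k in("fx","fy","cx","cy")],np.array(c["xyz"]).tolist(),np.array(c["rotation"]).tolist())
s=ctrl.get_state();print(s["time_s"],s["eef_pos"],s["eef_rot"],s["opening"])
E
```

```text
side [398.14651110920937, 398.14651110920937, 255.74547288158396, 194.01684951886705] [0.3949286732925689, 0.9842063610498141, 0.48623851984993666] [-0.2721384670273866, 2.5135117965593934, -1.6490227139110625]
top [387.4015382043038, 387.4015382043038, 253.89548101614494, 194.3452025069611] [0.52686272140422, 0.21678237805297254, 0.9990393358416856] [-2.231701153836061, 2.1935842331845645, -0.07915611338938978]
0.1 [0.12730976 0.5348118  0.24777637] [-1.56424129  0.18392837 -0.18322758] 0.08522337479304298
```

View pics/side0.png

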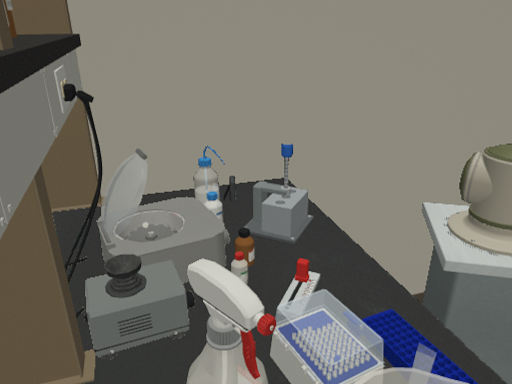

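View pics/top0.png

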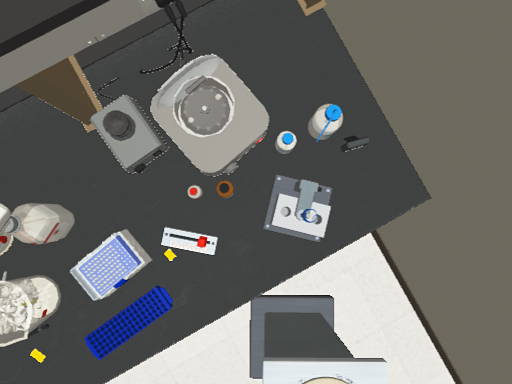

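The side view shows the knob at about (287,150) and the red marker at (303,268). In the top view the knob is at about (310,216), the rule runs from (163,236) to (217,248) with the marker at (203,242), and the small bottles are at (195,191), (225,188) and (286,141).

```bash
cat > h.py <<'E'
from workcell import ctrl, viewer, job_done
import cv2,numpy as np
from scipy.spatial.transform import Rotation as R
def ray(c,uv):
    d=R.from_rotvec(c["rotation"]).apply([(uv[0]-c["cx"])/c["fx"],(uv[1]-c["cy"])/c["fy"],1]); return np.array(c["xyz"]),d/np.linalg.norm(d)
def plane(c,uv,z):
    o,d=ray(c,uv); return o+d*(z-o[2])/d[2]
def proj(c,p):
    q=R.from_rotvec(c["rotation"]).inv().apply(np.array(p)-c["xyz"]); return np.array([c["fx"]*q[0]/q[2]+c["cx"],c["fy"]*q[1]/q[2]+c["cy"]])
def tri(c1,u1,c2,u2):
    (a,d),(b,e)=ray(c1,u1),ray(c2,u2)
    t=np.linalg.lstsq(np.c_[d,-e],b-a,rcond=None)[0]; p,q=a+t[0]*d,b+t[1]*e
    return (p+q)/2,np.linalg.norm(p-q)
def blobs(c,hue,box,smin=120,vmin=60,amin=8):
    """hue range(s) in OpenCV units, box=(u0,v0,u1,v1); returns largest first: centroid, bbox, area"""
    hsv=cv2.cvtColor(np.ascontiguousarray(c["img"]),cv2.COLOR_RGB2HSV)
    h=hsv[...,0].astype(int); lo,hi=hue
    m=((h>=lo)&(h<=hi)) if lo<hi else ((h>=lo)|(h<=hi))
    m=(m&(hsv[...,1]>smin)&(hsv[...,2]>vmin)).astype(np.uint8)
    k=np.zeros_like(m); u0,v0,u1,v1=box; k[v0:v1,u0:u1]=1
    n,_,st,ce=cv2.connectedComponentsWithStats(m*k)
    return sorted([(ce[i].round(2),st[i][:4].tolist(),int(st[i][4])) for i in range(1,n) if st[i][4]>=amin],key=lambda b:-b[2])
def down(yaw):  # tool y = "along fingers"; see start pose
    pass
E
python3 - <<'E'
from h import *
s=viewer.capture("side");t=viewer.capture("top")
print("rotmat tool\n",R.from_rotvec(ctrl.get_state()["eef_rot"]).as_matrix().round(3))
for n,c,hue,box in(("knob s",s,(105,125),(270,135,305,165)),("knob t",t,(100,125),(290,195,330,230)),("mark s",s,(172,8),(285,255,320,290)),("mark t",t,(172,8),(185,225,225,260))): print(n,blobs(c,hue,box,100,50))
g=cv2.cvtColor(np.ascontiguousarray(t["img"]),cv2.COLOR_RGB2GRAY)
m=np.zeros_like(g);m[222:262,155:225]=(g[222:262,155:225]>110);m[249:262,155:178]=0
r=cv2.minAreaRect(cv2.findNonZero(m)); P=[plane(t,p,.012) for p in cv2.boxPoints(r)];print(r,np.round(P,4).tolist())
for n,uv,z in(("drop",(195,191),.069),("amber",(225,187),.081),("white",(287,139),.093)):print(n,plane(t,uv,z).round(3))
cv2.imwrite("pics/z.png",cv2.resize(np.vstack([np.hstack([t["img"][170:250,255:340],t["img"][190:270,150:235]])]),None,fx=4.5,fy=4.5,interpolation=cv2.INTER_CUBIC)[:,:,::-1])
E
```

```text
rotmat tool
 [[ 0.973 -0.     0.232]
 [-0.232 -0.001  0.973]
 [-0.    -1.    -0.001]]
knob s [(array([286.89, 150.26]), [282, 144, 11, 14], 130)]
knob t [(array([305.42, 214.44]), [302, 209, 11, 14], 45)]
mark s [(array([301.94, 269.89]), [295, 258, 16, 24], 295)]
mark t [(array([201.69, 241.4 ]), [197, 236, 10, 12], 91)]
((188.9256134033203, 241.390625), (54.6367301940918, 20.44199562072754), 10.784297943115234) [[0.4351, 0.4237, 0.012], [0.4857, 0.4155, 0.012], [0.462, 0.2797, 0.012], [0.4113, 0.2883, 0.012]]
drop [0.573 0.332 0.069]
amber [0.584 0.26  0.081]
white [0.699 0.116 0.093]
```

View pics/z.png

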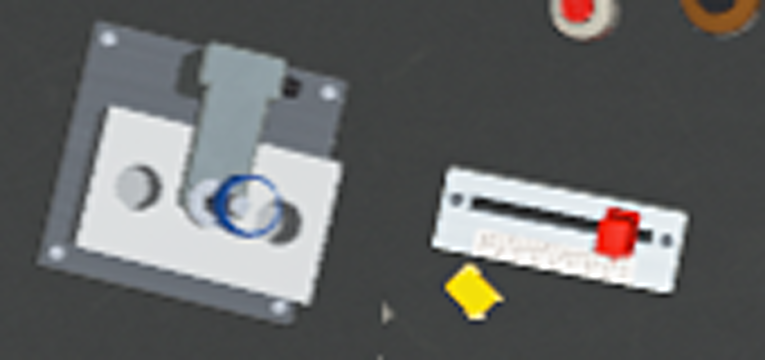

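The zoom shows the knob as a blue ring centred at top-view pixel (310.1,215.6). The red grip is near the rule's right (zero) end. Next I triangulate the knob and marker.

Run:
```python
from h import *
s=viewer.capture("side");t=viewer.capture("top")
print("knob",tri(s,(286.9,150.4),t,(310.1,215.6)), plane(t,(310.1,215.6),.222).round(4))
print("marker",tri(s,(302.8,266.5),t,(201.8,242)),plane(t,(202,242.6),.057).round(4))
C=np.array([.4485,.352]);yw=-.174;Y=np.array([-np.sin(yw),np.cos(yw)]);X=np.array([Y[1],-Y[0]])
p=plane(t,(201.69,241.4),.047)[:2]; print("marker est",p,"rule frame",X@(p-C),Y@(p-C)+.04)
for r in(0,.004,.008):
    q=C+.006*X+(-.04+r)*Y; print(r,q.round(4),proj(t,[*q,.04]).round(1),proj(s,[*q,.035]).round(1))
```

```text
knob (array([0.52063418, 0.07863079, 0.20406593]), np.float64(0.0009538259190359732)) [0.5203 0.0817 0.222 ]
marker (array([0.44989225, 0.31633978, 0.04213194]), np.float64(0.00010014399633792545)) [0.4496 0.3143 0.057 ]
marker est [0.45168684 0.3161274 ] rule frame 0.009349105158253192 0.005220788304033032
0 [0.4475 0.3116] [203.8 242.9] [304.1 268.3]
0.004 [0.4482 0.3155] [202.2 242.6] [303.6 269.4]
0.008 [0.4489 0.3194] [200.6 242.3] [303.  270.5]
```

```bash
cat >> h.py <<'E'
def ori(yaw):  # jaws along rotated +y, tool y down
    z=np.array([-np.sin(yaw),np.cos(yaw),0]);y=np.array([0,0,-1.]);return R.from_matrix(np.c_[np.cross(y,z),y,z]).as_rotvec()
def st(tag=""):
    s=ctrl.get_state();print(tag,round(s["time_s"],2),s["eef_pos"].round(4),"F",np.round(s["force"],1),"op",round(s["opening"],4));return s
O=ori(-.174)
E
python3 - <<'E'
from h import *
p=ctrl.get_state()["eef_pos"]
ctrl.line_to([p[0],p[1],.32],feed=.25)
ctrl.reach([.5205,.080,.30],O);st("hover")
c=viewer.capture("top");d=viewer.capture("side")
print(ctrl.line_to([.5205,.080,.206],feed=.12,threshold=8));st("at knob")
ctrl.command_gripper(.0,30);st("closed")
d2=viewer.capture("side")
cv2.imwrite("pics/k1.png",cv2.resize(np.hstack([d["img"][80:240,210:370],d2["img"][80:240,210:370]]),None,fx=2.4,fy=2.4)[:,:,::-1])
E
```

```text
hover 2.89 [0.5203 0.0807 0.3   ] F [-0.3  1.   0. ] op 0.0855
False
at knob 3.92 [0.5208 0.08   0.2067] F [-0.9  0.8 -0.5] op 0.0853
closed 4.48 [0.5206 0.0804 0.2061] F [0.9 4.2 0.7] op 0.0279
```

View pics/k1.png

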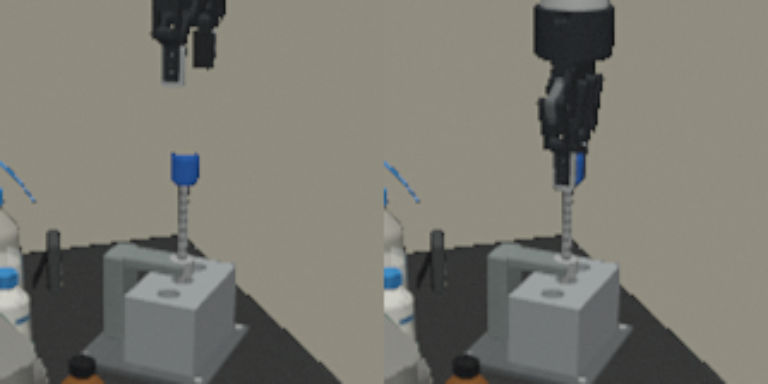

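The fingers hold the knob (opening 28 mm). Now I find the upper stop (depth 0), then the bottom.

Run:
```python
from h import *
p=ctrl.get_state()["eef_pos"]
print(ctrl.line_to([p[0],p[1],p[2]+.016],feed=.015,threshold=9));a=st("up stop")
q=a["eef_pos"]
print(ctrl.line_to([q[0],q[1],q[2]-.066],feed=.03,threshold=9));b=st("bottom")
print("depth by stops",a["eef_pos"][2]-b["eef_pos"][2])
c=viewer.capture("side");B=blobs(c,(105,125),(265,135,310,200),100,50);print(B)
```

```text
True
up stop 5.05 [0.5206 0.0805 0.2099] F [2.  1.1 0.2] op 0.028
True
bottom 6.86 [0.5206 0.0806 0.1488] F [-1.4 -0.6  5.4] op 0.0281
depth by stops 0.061048306637092126
[(array([290.44, 171.71]), [289, 166, 4, 13], 41)]
```

The two-stop travel is 61 mm, above the stated 58 mm maximum, so the knob may have slipped in the grip. I'll check by releasing, pressing on the knob's top with shut fingers, and looking.

Run:
```python
from h import *
st("now")
ctrl.command_gripper(.06);p=ctrl.get_state()["eef_pos"]
ctrl.line_to([p[0],p[1],.24],feed=.15);ctrl.command_gripper(0,30);st("shut")
c=viewer.capture("side");print(blobs(c,(105,125),(265,135,310,200),100,50))
for D in(.045,.05,.055,.06): print(D,proj(c,[.5205,.0795,.211-D]).round(2))
print("init",[(D,proj(c,[.5205,.0795,.211-D]).round(2)) for D in(.003,.005,.007,.009)])
cv2.imwrite("pics/k2.png",cv2.resize(c["img"][130:240,230:340],None,fx=5,fy=5,interpolation=cv2.INTER_CUBIC)[:,:,::-1])
print(ctrl.line_to([p[0],p[1],.205],feed=.1,threshold=8));st()
print(ctrl.line_to([p[0],p[1],.150],feed=.02,threshold=10));s=st("pressed")
print("depth by fingertip", .211-(s["eef_pos"][2]-.017-.016))
```

```text
now 6.91 [0.5207 0.0806 0.1488] F [-1.4 -0.3  5.9] op 0.0278
shut 8.68 [0.5212 0.08   0.24  ] F [-0.2 -0.2 -0.5] op -0.0002
[(array([285.91, 173.13]), [281, 167, 11, 13], 127)]
0.045 [286.68 165.64]
0.05 [286.62 167.59]
0.055 [286.57 169.53]
0.06 [286.51 171.47]
init [(0.003, array([287.15, 148.92])), (0.005, array([287.13, 149.72])), (0.007, array([287.1 , 150.53])), (0.009, array([287.08, 151.34]))]
False
 9.22 [0.5214 0.08   0.2053] F [-0.2  0.   0.3] op -0.0001
True
pressed 10.57 [0.5213 0.08   0.1829] F [-1.6  0.3  6.8] op -0.0001
depth by fingertip 0.06108609330820461
```

View pics/k2.png

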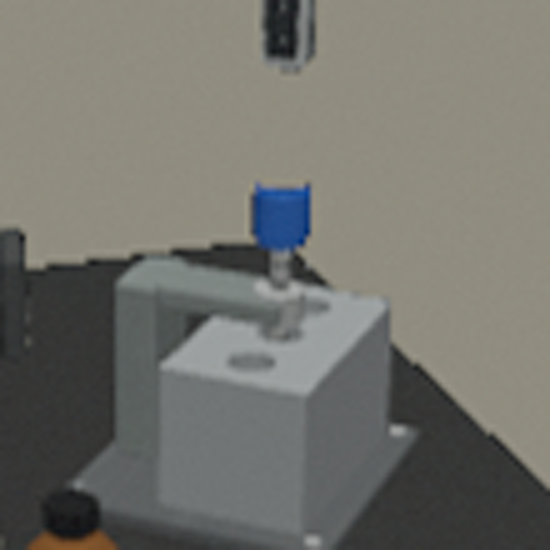

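All three measures put the depth at about 61 mm: stop-to-stop travel 61.0, fingertip height 61.1, and the image shift of 22.9 px (about 57.5 mm of travel from a start near 3.8 mm). The zoom shows the rod down and the block in place. The stated 58 mm maximum disagrees, so I press harder once to confirm this is a rigid stop before moving to the marker.

Run:
```python
from h import *
p=ctrl.get_state()["eef_pos"]
print(ctrl.line_to([p[0],p[1],p[2]-.015],feed=.01,threshold=12));s=st("hard press")
ctrl.line_to([p[0],p[1],.26],feed=.2)
c=viewer.capture("side");print(blobs(c,(105,125),(265,135,310,200),100,50))
q=np.array([.4485,.3158])
ctrl.command_gripper(.06);ctrl.reach([*q,.16],O)
print(ctrl.line_to([*q,.048],feed=.1,threshold=8));st("at marker")
ctrl.command_gripper(0,30);st("gripped")
d=viewer.capture("side");cv2.imwrite("pics/m1.png",cv2.resize(d["img"][200:320,240:370],None,fx=4,fy=4,interpolation=cv2.INTER_CUBIC)[:,:,::-1])
```

```text
True
hard press 10.99 [0.5212 0.08   0.1829] F [-1.1 -0.5  6.6] op 0.0001
[(array([285.91, 173.13]), [281, 167, 11, 13], 127)]
False
at marker 14.49 [0.4488 0.3159 0.0485] F [-0.4 -0.6 -0.6] op 0.0601
gripped 14.94 [0.4486 0.3159 0.0484] F [-0.7  0.9  3.4] op 0.0176
```

View pics/m1.png

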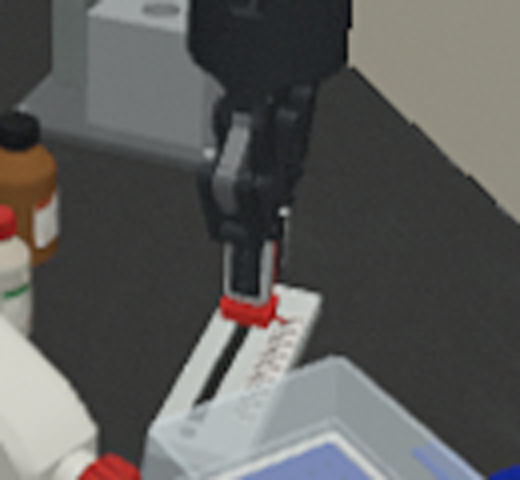

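The hard press gave the same height (0.1829 m), so the stop is rigid. The crop shows the fingers on the red grip (opening 17.6 mm, expected 18). Next I slide to the zero stop, then 60.7 mm along the rule.

Run:
```python
from h import *
Y=np.array([np.sin(.174),np.cos(.174),0])
p=ctrl.get_state()["eef_pos"]
print(ctrl.line_to(p-.014*Y,feed=.015,threshold=8));a=st("zero stop")
q=a["eef_pos"];print("initial reading",Y@(p-q))
print(ctrl.line_to(q+.0607*Y,feed=.04,threshold=15));b=st("set");print("moved",Y@(b["eef_pos"]-q))
ctrl.command_gripper(.045);ctrl.line_to([*b["eef_pos"][:2],.16],feed=.15)
ctrl.reach([.30,.22,.32],O)
t=viewer.capture("top");s=viewer.capture("side");st("end")
m=blobs(t,(172,8),(155,225,225,260),100,50)[0];u=blobs(s,(172,8),(275,255,320,310),100,50)[0];print(m,u)
C=np.array([.4485,.352]);X=np.array([Y[1],-Y[0]]);r=Y[:2]@(plane(t,m[0],.047)[:2]-C)+.04
print("marker cam",r); print("knob",blobs(s,(105,125),(265,135,310,200),100,50))
cv2.imwrite("pics/end.png",cv2.resize(np.hstack([t["img"][195:275,150:230],t["img"][160:240,260:340]]),None,fx=4.9,fy=4.9,interpolation=cv2.INTER_CUBIC)[:,:,::-1])
```

```text
True
zero stop 15.51 [0.4478 0.3111 0.0484] F [-0.4  2.4  1.8] op 0.0175
initial reading 0.004835541095816132
False
set 17.18 [0.4585 0.371  0.0484] F [4.6 0.4 0.7] op 0.0173
moved 0.060764096076067586
end 19.6 [0.3006 0.2203 0.3191] F [0.  0.2 0.1] op 0.0451
(array([180.05, 237.2 ]), [175, 232, 11, 11], 102) (array([293.38, 285.39]), [286, 272, 16, 26], 325)
marker cam 0.058816822258221546
knob [(array([285.91, 173.13]), [281, 167, 11, 13], 127)]
```

View pics/end.png

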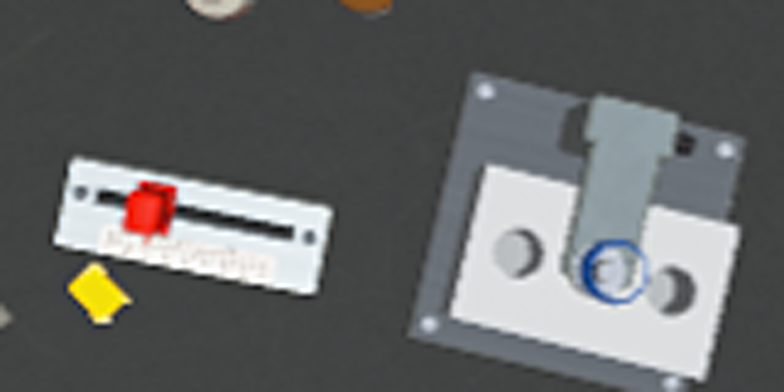

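```bash
python3 -c "
from h import *
job_done();st('done')"
```

```text
the job is handed in; nothing more can be done
the job is handed in; nothing more can be done
```

I lowered the depth rod until it bottomed in the middle well and left it resting there, then slid the red marker to about 60.8 mm. I handed the job in at about 20 s of the 45 s allowed; no verdict was reported.

**Depth:** the well measures about 61 mm. Travel from the upper stop to the bottom gave 61.0 mm, and pressing on the knob's top with shut fingers gave 61.1 mm. The knob's shift in the side camera fits about 61.5 mm once corrected for the start offset. A second push gave the same height, and the knob's image did not move after I let go.

**Marker:** I pushed it to its zero stop (it started near 4.8 mm), then moved it 60.8 mm. The final top-camera check read 58.8 mm. That is 2 mm lower than the arm's figure, about the camera's error and still within tolerance.

**Checks that disagreed or were not made:**
- The 61 mm depth is above the stated 26 to 58 mm range. I kept it because the arm's two measurements and the image shift agreed.
- Uncorrected, the side camera put the rod about 2.5 mm deeper.
- I could not measure the contact force between rod and block after release. That the rod still touches the bottom rests on its unchanged height.
- In the last top picture the block looked in place and the rule and base were clear. I did not measure the block's or bottles' positions again.

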